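# Lock a T-foot specimen holder into the microscope stage

### The arm

A 6-joint arm with a two-finger parallel gripper is mounted at the origin on the work surface. World frame = base frame: x ahead of the robot, y to its left, z up, the work surface at z = 0. Lengths are in m, angles in degrees, forces in N, time in s.
With the tool pointing down it reaches from about 0.4 to 0.825 m from the base axis. Payload 7 kg.
Tool frame: the origin (TCP) lies on the front face of the gripper's body, between the roots of the fingers; the fingertips stand 66 mm ahead of it and the grasp point (between the pads) lies 47 mm ahead of it (ctrl.grasp_offset is the z of the grasp point in the tool frame, in m); z points along the fingers, y is the direction in which the jaws open and shut (so a half turn about z gives the same grasp; the last joint's range is limited). The gripper opens to 88 mm and grips with 3 to 60 N. Pads are 19 mm wide; open, the fingers measure 130 mm over their backs; the gripper's body (78 mm by 193 mm) begins 47 mm behind the grasp point.
Start: joints at [91.106, 20.546, 0.682, 0, -70.136, -16.507], TCP at [0.179, 0.651, 0.292] pointing down, gripper open.
Joint ranges: [-176.03, 176.03], [-82.01, 121.73], [-58.28, 71.71], [-173.87, 95.51], [-174.79, -0.11], [-173.66, 173.66]. Speed limits (degrees/s): [136.94, 136.94, 172.46, 180, 180, 180].

### API

Orientations are given as [roll, pitch, yaw] about the fixed x, y, z axes, in that order (R = Rz(yaw) Ry(pitch) Rx(roll)).
In Python, from plant import ctrl gives the robot as it stands.
- The arm moves only by the shell command python3 -m creep 'ROWS'. ROWS is JSON, a list of rows, each a list of 7 numbers: the turn, a rotation vector about the tool's x, y, z in rad, then the shift along the tool's x, y, z in m, then the opening, from 0 (shut) to 1 (fully open). In form: [[wx, wy, wz, dx, dy, dz, grip], ...]. A call has 1 to 12 rows; each row is the pose to reach, as a shift and turn from the pose commanded when the call began, along the tool's axes at that moment; what a row does not reach only later rows make up. A row lasts 1/12 s, in which the tool goes at most 41.7 mm and 7.16 degrees, less where a joint would pass 70% of its speed; a pose out of reach is approached as far as the arm can. A call with a gripper value outside its range is refused whole. The fingers move at their own pace and stop on an object; the grip force is fixed at half the most. Time passes only in rows, so rows that repeat a pose let the fingers close. It gives the time, the measured TCP pose, the force and the opening at its end, in the units of the state.
- ctrl.get_obs(): the state, without advancing time (a new reading comes with each control period).
- ctrl.snapshot(name): name is "scene" or "side" or "wrist"; returns the picture (384x512x3 uint8, blue, green, red); there is no depth.
- ctrl.camera_model(name): a dict with "K" (3x3 intrinsics, pixels), "rvec" (rotation vector, rad) and "tvec" (3), from world to camera coordinates, as OpenCV has them. Camera axes: x right, y down, z forward; pixel columns grow to the right and rows downward; lengths in m; the calibration is good to about 2 mm. A picture is of the moment at which its call begins: read the wrist's pose just before it. camera_model takes no time and is no camera call; for the wrist camera it gives the pose at the moment of the call.
- ctrl.close_job(): hands the job in, once; it reports no verdict.
The state is a dict: "clock": time; "joint_pos": joint angles; "qvel": joint speeds; "tau": joint torques, N m; "tool_pos": TCP position; "orientation": TCP orientation; "force": force on the tool from outside, world axes, zero at the start; "moment": the same for the moment, N m; "opening": finger opening in m.
Only numpy, scipy, OpenCV 4.12 (cv2) and the standard library are available. Lean on these libraries where they do the work, as an engineer would, in place of code of your own. Each camera call takes 0.05 s, during which the arm holds its last target.

### The job

Take the specimen holder with the flat rectangular head out of the white rack, pass its T-shaped foot down through the slot of the grey stage block, press it gently down against the spring until it bottoms, and give it a quarter turn so that it latches with its head straight across the slot. Then let go of it, leaving it locked upright. Do not press or pull hard, and leave the two round-headed holders standing in the rack.

Things in the scene. Friction and masses are not known exactly. Their poses are not given: they have to be found in the camera images.
- holder_grip (a point): Holder to mount, bare metal, 88 mm tall, about 150 g. Head 36 mm (x) by 20 mm (y) by 44 mm tall, amber disc 6 mm high on top; gripped across the 20 mm. Below it a flange 44 mm across, 4 mm thick. This point: on the axis, in the head, 24 mm above the flange's top, 28 mm above its underside. z up. Starts upright, flange resting on the rack, foot in one of the holes.
- holder_foot (a point): Centre of the T-foot of the same holder, on its axis, 58 mm below holder_grip, same axes. A stem 7 mm thick, 26 mm long runs down from the flange; the foot is a square cross-bar, 8 x 8 mm in section (lower edges stepped in 1.5 mm), 32 mm long, along the holder's x, parallel to the long side of the head. Its underside is 62 mm, its top 54 mm below holder_grip.
- slot (a point): Middle of the slot in the top face of the stage block, at the level of that face, 70 mm above the bench. Slot 36 mm long along x, 10.4 mm wide along y; z up. It goes through the 4 mm top plate and on (unseen) through a lip of the same slot whose underside is 8+D mm below the face, then between ridges to 11+D mm. D is 0 to 11 mm, differs every time and is not reported.
- stage: Grey stage block with aluminium top, 120 x 120 x 70 mm, fixed; origin under its centre, axes as slot. Inside, unseen: a spring pin meets the cross-bar's underside 12+D mm below the top face (5 N at first, 0.7 N more per mm); a solid floor stops it 21+D mm down, where the spring pushes about 11 N and all above that is pressing on the floor.
- groove (a point): Point on the stage's top face, 30 mm from slot along its y: the way the locking groove runs. Only in the last 2 mm above the solid floor is the cross-bar clear below the ridges and free to turn, either way round. Turned 90 degrees and let up, it is lifted about 5 mm by the spring into the groove and held, cross-bar top 8+D mm below the face.
- rack: White plastic rack, 70 mm (x) by 240 mm (y) by 40 mm tall, fixed; origin at the centre of its underside. Three square holes, 38 mm wide, at y = -78, 0 and 78 mm.
- plain_a_grip (a point): A round-headed holder, to be left alone: head 24 mm across, same height and flange, standing in another hole of the rack. Point on its axis, 24 mm above the flange's top.
- plain_b_grip (a point): The other round-headed holder, same as plain_a_grip.
Mind the look-alikes: they are no part of the job. There is more than one size of the stage; the one meant has the size given above. What is shaped like the part that bears holder_grip but purple is not meant.

How it is judged:
By the outcome, as a careful person would: the job done as asked, in the order asked, and still so for the second after the job is handed in, with the robot touching nothing.
It also fails if it takes over 67 s, if anything falls off the work surface, if the arm or the gripper's body presses on something with over 40 N, if the wrist force passes 120 N, or if a joint passes its speed limit or range.

## Working session

There is one attempt and no reset: what is moved stays moved. The work goes in short steps, Python scripts to look and compute and a shell command to move; the robot and the scene stay as the last step left them, time stands still between calls to the robot, and variables do not carry over. Pictures are saved under pics/ and viewed, and the job is handed in when it is done.

```bash
ls; mkdir -p pics
python3 - <<'E'
from plant import ctrl
import cv2
print(ctrl.get_obs(), ctrl.grasp_offset)
for n in ("scene","side","wrist"):
    m=ctrl.camera_model(n); print(n,m)
    cv2.imwrite(f"pics/{n}0.png",ctrl.snapshot(n))
E
```

```text
pics
{'clock': 0.0, 'joint_pos': array([ 9.11070207e+01,  2.05924651e+01,  6.35760276e-01, -1.95334985e-02,
       -7.01352171e+01, -1.65058334e+01]), 'qvel': array([-0.01022931,  0.05532518, -0.04706977,  0.03640413, -0.03605941,
       -0.02574571]), 'tau': array([-1.44678230e-03, -5.82709587e+01,  2.93058479e+01,  6.99771255e+00,
        6.98751857e-03, -1.54856684e-04]), 'tool_pos': array([0.17916727, 0.65041439, 0.2912279 ]), 'orientation': array([ 1.79906649e+02, -8.51260161e-03, -1.54054581e+01]), 'force': array([ 0.07210115,  0.09526711, -0.7578138 ]), 'moment': array([-0.00056773, -0.00256236,  0.02638127]), 'opening': 0.0877180419945237} 0.0468
scene {'K': array([[452.01385073,   0.        , 252.27939591],
       [  0.        , 452.01385073, 192.59216554],
       [  0.        ,   0.        ,   1.        ]]), 'rvec': array([ 2.16711016,  1.31052588, -0.42896782]), 'tvec': array([-0.14377824, -0.27460162,  1.51973269])}
side {'K': array([[400.22542604,   0.        , 253.84767854],
       [  0.        , 400.22542604, 194.16871423],
       [  0.        ,   0.        ,   1.        ]]), 'rvec': array([ 0.50378762, -2.79275595,  1.01844859]), 'tvec': array([0.39944907, 0.19936177, 1.05399769])}
wrist {'K': array([[328.09408158,   0.        , 256.14191749],
       [  0.        , 328.09408158, 193.39627469],
       [  0.        ,   0.        ,   1.        ]]), 'rvec': array([-1.77888893,  2.33694688,  0.35346802]), 'tvec': array([ 0.67365453, -0.03781491,  0.39281285])}
```

View pics/scene0.png

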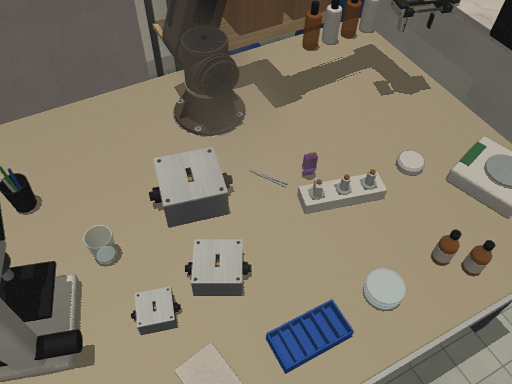

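View pics/side0.png

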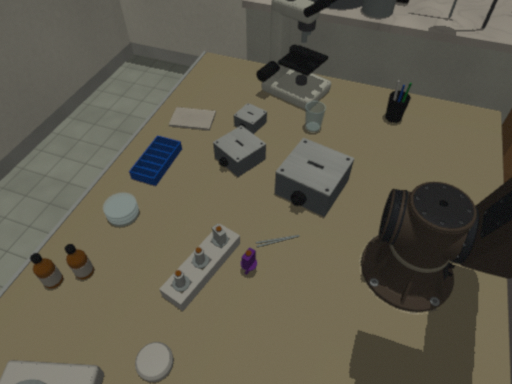

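View pics/wrist0.png

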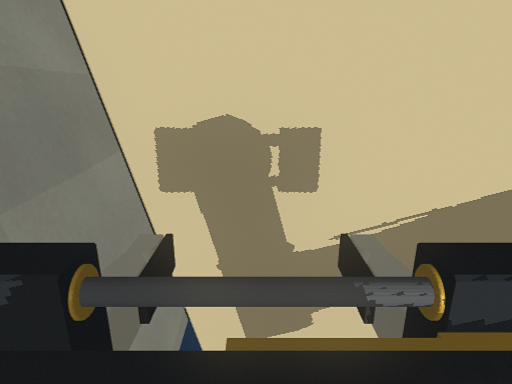

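The scene view shows three stage blocks, near (190,185), (218,267) and (155,310). The white rack is near (342,190) with three heads, and the purple decoy is at (310,162). I'll enlarge these areas.

Run:
```python
import cv2,numpy as np
s=cv2.imread("pics/scene0.png"); d=cv2.imread("pics/side0.png")
a=cv2.resize(s[140:220,285:395],None,fx=7,fy=7,interpolation=cv2.INTER_CUBIC)
cv2.imwrite("pics/c1.png",a)
a=cv2.resize(s[140:340,120:260],None,fx=3,fy=3,interpolation=cv2.INTER_CUBIC)
b=cv2.resize(d[90:220,200:360],(480,390),interpolation=cv2.INTER_CUBIC)
a=cv2.resize(s[140:340,120:260],(280,400)) 
cv2.imwrite("pics/c2.png",cv2.resize(d[215:310,155:265],None,fx=6,fy=6,interpolation=cv2.INTER_CUBIC))
cv2.imwrite("pics/c3.png",cv2.resize(s[140:340,120:260],None,fx=3,fy=3,interpolation=cv2.INTER_CUBIC))
cv2.imwrite("pics/c4.png",cv2.resize(d[95:220,200:360],None,fx=4.5,fy=4.5,interpolation=cv2.INTER_CUBIC))
```

```text
(no output)
```

View pics/c1.png

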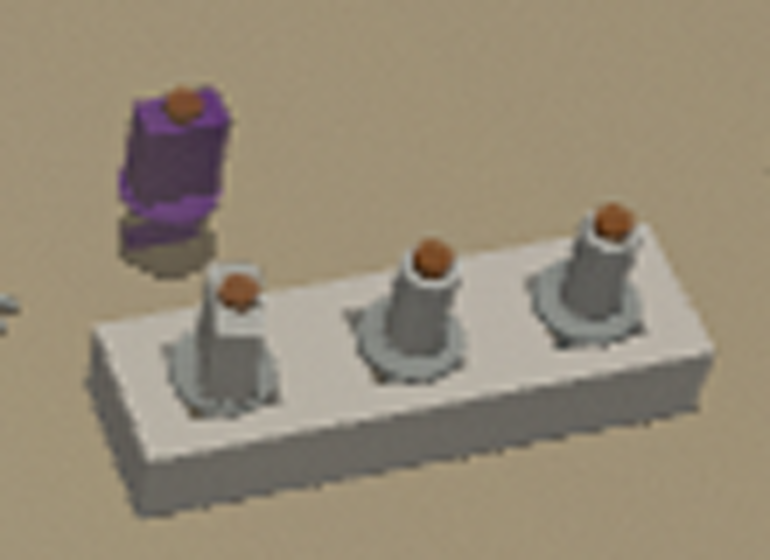

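View pics/c2.png

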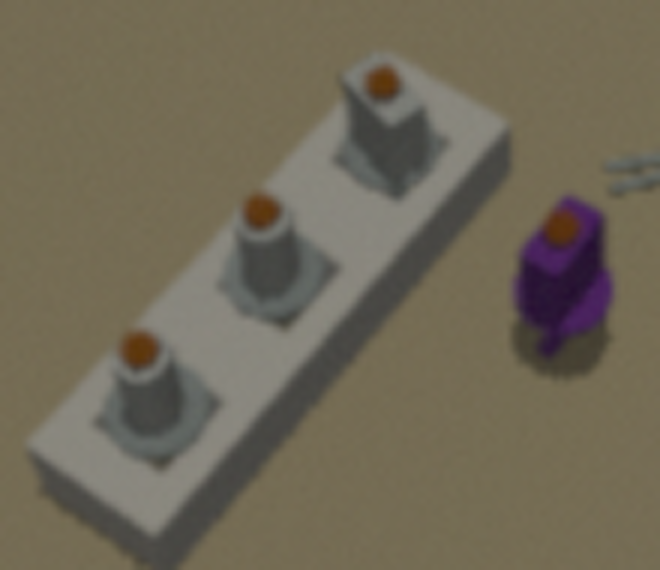

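View pics/c3.png

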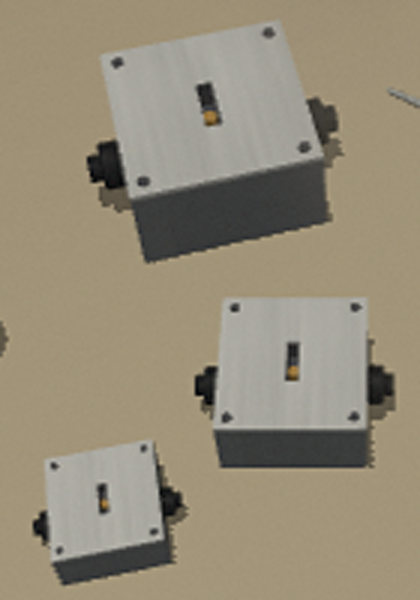

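View pics/c4.png

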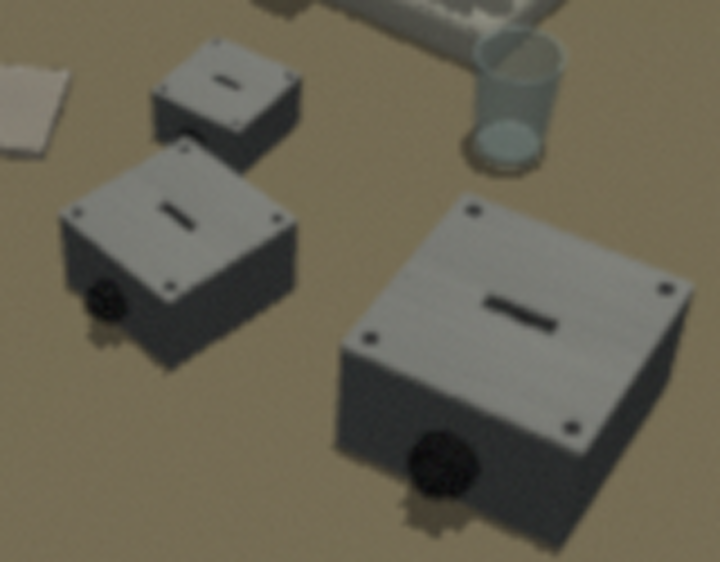

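```bash
cat > h.py <<'E'
import numpy as np,cv2
from plant import ctrl
def cam(n):
    m=ctrl.camera_model(n); R=cv2.Rodrigues(m['rvec'])[0]; return m['K'],R,np.asarray(m['tvec']).ravel()
def ray(c,px):
    K,R,t=c; d=R.T@np.linalg.solve(K,[px[0],px[1],1.]); return -R.T@t,d
def cast(c,px,z):
    o,d=ray(c,px); return o+d*(z-o[2])/d[2]
def tri(c1,p1,c2,p2):
    A=[];b=[]
    for c,p in((c1,p1),(c2,p2)):
        o,d=ray(c,p); d=d/np.linalg.norm(d); P=np.eye(3)-np.outer(d,d); A.append(P); b.append(P@o)
    x=np.linalg.lstsq(np.vstack(A),np.hstack(b),rcond=None)[0]
    return x,np.linalg.norm(np.vstack(A)@x-np.hstack(b))
def proj(c,X):
    K,R,t=c; p=K@(R@np.asarray(X)+t); return p[:2]/p[2]
E
python3 - <<'E'
from h import *
np.set_printoptions(precision=4,suppress=True)
im={n:cv2.imread(f"pics/{n}0.png") for n in("scene","side")}
C={n:cam(n) for n in im}
for n in im:
    hsv=cv2.cvtColor(im[n],cv2.COLOR_BGR2HSV); 
    am=((hsv[...,0]<16)&(hsv[...,1]>130)&(hsv[...,2]>70)).astype(np.uint8)
    k,l,st,ce=cv2.connectedComponentsWithStats(am)
    roi={'scene':(285,140,395,220),'side':(155,215,265,310)}[n]
    print(n,"amber")
    for i in range(1,k):
        if st[i,4]>=4 and roi[0]<ce[i][0]<roi[2] and roi[1]<ce[i][1]<roi[3]: print(ce[i],st[i,4],cast(C[n],ce[i],.093))
    g=((hsv[...,1]<45)&(hsv[...,2]>{'scene':120,'side':110}[n])).astype(np.uint8)
    k,l,st,ce=cv2.connectedComponentsWithStats(g)
    for i in range(1,k):
        if 200<st[i,4]<8000:
            cs,_=cv2.findContours((l==i).astype(np.uint8),cv2.RETR_EXTERNAL,cv2.CHAIN_APPROX_NONE)
            h=cv2.convexHull(cs[0]); q=cv2.approxPolyN(h,4).reshape(-1,2) if len(h)>4 else h.reshape(-1,2)
            print(n,ce[i],st[i,4],q.tolist())
            if len(q)==4:
              for z in(.07,.055,.04):
                w=np.array([cast(C[n],p,z)[:2] for p in q]); print('  z',z,'sides',np.linalg.norm(w-np.roll(w,-1,0),axis=1),'ctr',w.mean(0))
E
```

```text
scene amber
[310.5    154.7143] 14 [0.3918 0.1391 0.093 ]
[372.1111 171.2778] 18 [0.5216 0.2572 0.093 ]
[346.2381 176.619 ] 21 [0.5047 0.1824 0.093 ]
[318.5625 181.375 ] 16 [0.4842 0.1059 0.093 ]
scene [144.1429  29.4462] 511 [[143, 0], [154, 59], [146, 62], [134, 0]]
  z 0.07 sides [0.3985 0.0308 0.4172 0.0358] ctr [-0.4534 -0.0567]
  z 0.055 sides [0.4047 0.0313 0.4237 0.0363] ctr [-0.4772 -0.0509]
  z 0.04 sides [0.411  0.0318 0.4302 0.0369] ctr [-0.501  -0.0451]
scene [158.9041   8.9269] 219 [[164, 0], [168, 17], [155, 20], [152, 0]]
  z 0.07 sides [0.1267 0.0519 0.1471 0.0479] ctr [-0.5511  0.0435]
  z 0.055 sides [0.1287 0.0527 0.1493 0.0486] ctr [-0.5764  0.0508]
  z 0.04 sides [0.1307 0.0535 0.1516 0.0493] ctr [-0.6017  0.0582]
scene [481.8561  10.2246] 855 [[504, 0], [490, 30], [455, 7], [461, 0]]
  z 0.07 sides [0.2562 0.1839 0.0677 0.1798] ctr [0.0094 1.1802]
  z 0.055 sides [0.2602 0.1868 0.0688 0.1826] ctr [-0.0072  1.2052]
  z 0.04 sides [0.2642 0.1896 0.0698 0.1854] ctr [-0.0238  1.2303]
scene [489.5816 169.803 ] 2096 [[511, 150], [511, 207], [449, 170], [483, 135]]
  
[... 6596 characters left out ...]
0753] ctr [0.4936 0.197 ]
  z 0.055 sides [0.237  0.0671 0.236  0.0766] ctr [0.4989 0.1895]
  z 0.04 sides [0.2411 0.0683 0.24   0.0779] ctr [0.5042 0.1819]
side [152.6722 359.8824] 961 [[181, 354], [143, 392], [133, 354], [153, 340]]
  z 0.07 sides [0.1003 0.082  0.0479 0.0708] ctr [0.4852 0.4491]
  z 0.055 sides [0.102  0.0835 0.0487 0.072 ] ctr [0.4904 0.4459]
  z 0.04 sides [0.1037 0.0849 0.0496 0.0733] ctr [0.4955 0.4427]
side [ 47.491  372.7015] 1839 [[97, 365], [93, 383], [-3, 383], [8, 360]]
  z 0.07 sides [0.0351 0.1953 0.0455 0.1904] ctr [0.6729 0.5472]
  z 0.055 sides [0.0357 0.1987 0.0463 0.1937] ctr [0.6814 0.5458]
  z 0.04 sides [0.0363 0.202  0.0471 0.197 ] ctr [0.6898 0.5443]
```

Run:
```python
from h import *
np.set_printoptions(precision=4,suppress=True)
s=cam('scene');d=cam('side')
for q in [(213,262),(262,265),(264,335),(216,333)]:
    print(cast(s,(q[0]/7+285-.43,q[1]/7+140-.43),.088))
print()
for q in [(378,52),(428,105),(396,128),(341,75)]:
    print(cast(d,(q[0]/6+155-.42,q[1]/6+215-.42),.088))
x,e=tri(s,(318.56,181.4),d,(218.6,228.5)); print('disc',x,e)
# stage slot dir: from enlarged crops
for q in [(288,342),(300,342),(300,380),(288,380)]: print('slot scene',cast(s,(q[0]/3+120-.33,q[1]/3+140-.33),.07))
for q in [(163,205),(192,228)]: print('slot side',cast(d,(q[0]/4.5+200-.4,q[1]/4.5+95-.4),.07))
for q in [[242,239],[242,282],[191,282],[193,239]]: print(cast(s,q,.07)[:2])
for q in [[266,142],[237,161],[213,141],[240,126]]: print(cast(d,q,.07)[:2])
# wrist cam in tool
K,R,t=cam('wrist'); from scipy.spatial.transform import Rotation as Ro
o=ctrl.get_obs(); T=Ro.from_euler('xyz',o['orientation'],degrees=True).as_matrix()
print('cam in tool',T.T@(-R.T@t-o['tool_pos']),'axes\n',T.T@R.T)
```

```text
[0.4636 0.1086 0.088 ]
[0.4737 0.1248 0.088 ]
[0.5033 0.1061 0.088 ]
[0.494  0.0902 0.088 ]

[0.4937 0.0899 0.088 ]
[0.4623 0.1081 0.088 ]
[0.4704 0.1237 0.088 ]
[0.5037 0.1067 0.088 ]
disc [0.4833 0.1066 0.0915] 0.00017904506222695473
slot scene [ 0.5464 -0.2303  0.07  ]
slot scene [ 0.5509 -0.2217  0.07  ]
slot scene [ 0.5823 -0.2366  0.07  ]
slot scene [ 0.5778 -0.2451  0.07  ]
slot side [ 0.5782 -0.2415  0.07  ]
slot side [ 0.5502 -0.2265  0.07  ]
[ 0.5386 -0.1541]
[ 0.6435 -0.2081]
[ 0.5886 -0.3136]
[ 0.4824 -0.2626]
[ 0.485  -0.2667]
[ 0.5395 -0.156 ]
[ 0.6451 -0.2126]
[ 0.5914 -0.3102]
cam in tool [ 0.0808  0.0006 -0.0939] axes
 [[-0.0004 -0.9549 -0.297 ]
 [ 1.     -0.0004 -0.    ]
 [-0.0001 -0.297   0.9549]]
```

The middle-sized stage (scene pixel 218,260) measures 119 mm a side at z=0.07, so it is the right one. Its centre is at about (0.564,-0.2355) and its yaw is about -27°. The flat-headed holder is at (0.483,0.107), with its head at yaw of about -30°. The two views agree to within 2 mm. Next I'll move above the holder for a wrist view.

```bash
python3 -m creep '[[0,0,0.255,0.4376,0.4435,0.03,0.6],[0,0,0.255,0.4376,0.4435,0.03,0.6],[0,0,0.255,0.4376,0.4435,0.03,0.6],[0,0,0.255,0.4376,0.4435,0.03,0.6],[0,0,0.255,0.4376,0.4435,0.03,0.6],[0,0,0.255,0.4376,0.4435,0.03,0.6],[0,0,0.255,0.4376,0.4435,0.03,0.6],[0,0,0.255,0.4376,0.4435,0.03,0.6],[0,0,0.255,0.4376,0.4435,0.03,0.6],[0,0,0.255,0.4376,0.4435,0.03,0.6],[0,0,0.255,0.4376,0.4435,0.03,0.6],[0,0,0.255,0.4376,0.4435,0.03,0.6]]'
```

```text
clock: 1.15
tool_pos: [0.4234, 0.2129, 0.2683]
orientation: [-180.0, -0.0, -30.0]
force: [1.8, 1.2, -0.4]
opening: 0.0526
```

```bash
python3 -m creep '[[0,0,0,0.105,0.0622,0.018,0.6],[0,0,0,0.105,0.0622,0.018,0.6],[0,0,0,0.105,0.0622,0.018,0.6],[0,0,0,0.105,0.0622,0.018,0.6],[0,0,0,0.105,0.0622,0.018,0.6]]'
python3 - <<'E'
from h import *
o=ctrl.get_obs(); print(o['tool_pos'],o['orientation'],o['joint_pos'])
m=ctrl.camera_model('wrist'); i=ctrl.snapshot('wrist'); cv2.imwrite('pics/w1.png',i); np.save('w1.npy',m,allow_pickle=True)
E
```

```text
clock: 1.57
tool_pos: [0.4832, 0.1062, 0.2494]
orientation: [179.9, 0.0, -30.3]
force: [-0.3, 0.6, -0.5]
opening: 0.0527
[0.4832075  0.10620747 0.24940176] [ 1.79919642e+02  4.19332765e-02 -3.02786395e+01] [ 3.52030496e+01  5.47593295e+00 -2.50959981e+01 -5.57515537e-03
 -5.95185830e+01  2.45211721e+01]
```

View pics/w1.png

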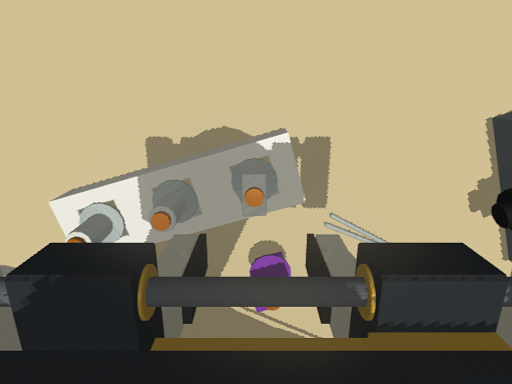

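The wrist view shows the flat head under the tool, with its disc at (254,197) and its long side almost vertical in the image. The purple decoy is at (270,275). I'll zoom in and measure.

Run:
```python
from h import *
np.set_printoptions(precision=4,suppress=True)
i=cv2.imread('pics/w1.png'); c=cam('wrist')
cv2.imwrite('pics/w1z.png',cv2.resize(i[140:240,200:310],None,fx=6,fy=6,interpolation=cv2.INTER_CUBIC))
hsv=cv2.cvtColor(i,cv2.COLOR_BGR2HSV)
am=((hsv[...,0]<16)&(hsv[...,1]>130)&(hsv[...,2]>90)).astype(np.uint8)
k,l,st,ce=cv2.connectedComponentsWithStats(am)
for j in range(1,k):
    if st[j,4]>30: print(ce[j],st[j],cast(c,ce[j],.093))
```

```text
[253.7867 196.8427] [245 187  19  20 286] [0.4836 0.1086 0.093 ]
[160.1799 220.8094] [151 212  19  19 278] [0.5045 0.1854 0.093 ]
[ 74.9375 240.1875] [ 67 237  16   6  64] [0.526  0.2572 0.093 ]
[272.125  307.8438] [266 307  13   3  32] [0.385  0.1472 0.093 ]
```

View pics/w1z.png

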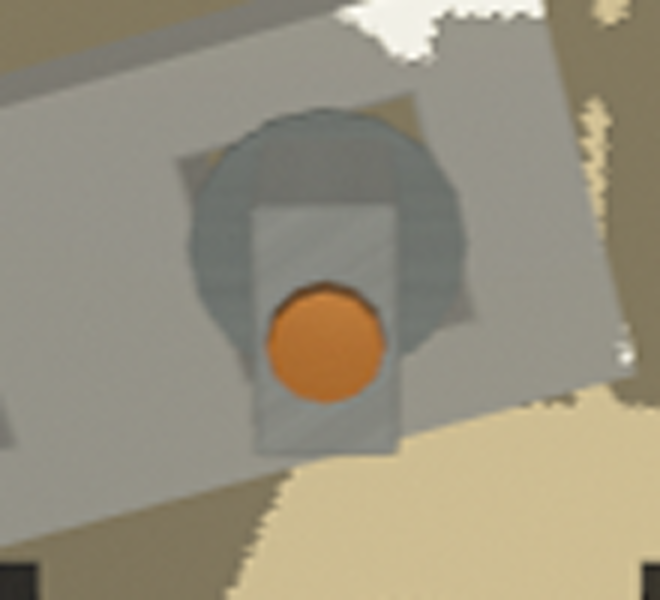

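Run:
```python
from h import *
np.set_printoptions(precision=4,suppress=True)
c=cam('wrist')
w=np.array([cast(c,(q[0]/6+200-.42,q[1]/6+140-.42),.088)[:2] for q in [(252,205),(396,205),(398,454),(256,454)]])
print(w,w.mean(0),np.linalg.norm(w-np.roll(w,-1,0),axis=1))
for a,b in((3,0),(2,1)): v=w[b]-w[a]; print(np.degrees(np.arctan2(v[1],v[0])))
o=ctrl.get_obs(); y=np.radians(o['orientation'][2]); tx=np.array([np.cos(y),np.sin(y)]); ty=np.array([np.sin(y),-np.cos(y)])
for P in (w.mean(0),(.4833,.1066)):
    v=np.array(P)-o['tool_pos'][:2]; print('tool dxy',v@tx,v@ty)
```

```text
[[0.504  0.108 ]
 [0.4943 0.0914]
 [0.4633 0.1088]
 [0.4732 0.1259]] [0.4837 0.1085] [0.0192 0.0356 0.0197 0.0356]
-30.050466514348095
-29.251538827267535
tool dxy 9.223711690641793e-05 -0.0012811126359177302
tool dxy 0.0007420946358776076 0.000576017434383251
```

The head measures 19.4 x 35.6 mm, as it should, at yaw -29.7° and within 1 mm of the tool axis. I'll descend and grip.

```bash
python3 -m creep '[[0,0,-0.01,0.0004,-0.0004,0.04,0.6],[0,0,-0.01,0.0004,-0.0004,0.08,0.6],[0,0,-0.01,0.0004,-0.0004,0.11,0.6],[0,0,-0.01,0.0004,-0.0004,0.125,0.6],[0,0,-0.01,0.0004,-0.0004,0.1346,0.6],[0,0,-0.01,0.0004,-0.0004,0.1346,0.6]]'; python3 -m creep '[[0,0,0,0,0,0,0],[0,0,0,0,0,0,0],[0,0,0,0,0,0,0],[0,0,0,0,0,0,0],[0,0,0,0,0,0,0],[0,0,0,0,0,0,0]]'
```

```text
clock: 2.12
tool_pos: [0.4824, 0.1093, 0.114]
orientation: [179.8, 0.1, -29.3]
force: [-0.1, -1.0, -0.1]
opening: 0.0525
clock: 2.62
tool_pos: [0.4836, 0.1086, 0.1161]
orientation: [-180.0, -0.0, -29.4]
force: [-1.3, 0.9, 5.2]
opening: 0.0197
```

```bash
python3 - <<'E'
from h import *
for k in range(2):
    o=ctrl.get_obs(); print(o['clock'],o['tool_pos'].round(4),o['orientation'].round(2),o['force'].round(2),o['moment'].round(3),o['opening'])
E
python3 -m creep '[[0,0,0,0,0,-0.01,0],[0,0,0,0,0,-0.03,0],[0,0,0,0,0,-0.06,0],[0,0,0,0,0,-0.09,0],[0,0,0,0,0,-0.12,0],[0,0,0,0,0,-0.14,0],[0,0,0,0,0,-0.14,0]]'
python3 - <<'E'
from h import *
for k in range(2):
    o=ctrl.get_obs(); print(o['clock'],o['tool_pos'].round(4),o['orientation'].round(2),o['force'].round(2),o['moment'].round(3),o['opening'])
m=ctrl.camera_model('wrist'); i=ctrl.snapshot('wrist'); cv2.imwrite('pics/w2.png',i)
cv2.imwrite('pics/s2.png',cv2.resize(ctrl.snapshot('side')[150:300,150:300],None,fx=4,fy=4))
E
```

```text
2.6167 [0.4836 0.1086 0.1161] [-1.7996e+02 -3.0000e-02 -2.9440e+01] [-1.32  0.93  5.23] [0.08  0.508 0.004] 0.019686259148924055
2.6167 [0.4836 0.1086 0.1161] [-1.7996e+02 -3.0000e-02 -2.9440e+01] [-1.32  0.93  5.23] [0.08  0.508 0.004] 0.019686259148924055
clock: 3.2
tool_pos: [0.4852, 0.1093, 0.2603]
orientation: [-179.6, -0.2, -29.4]
force: [1.3, -0.3, -1.6]
opening: 0.0196
3.2 [0.4852 0.1093 0.2603] [-179.63   -0.25  -29.42] [ 1.3  -0.33 -1.57] [ 0.056 -0.155  0.006] 0.019562338836126753
3.2 [0.4852 0.1093 0.2603] [-179.63   -0.25  -29.42] [ 1.3  -0.33 -1.57] [ 0.056 -0.155  0.006] 0.019562338836126753
```

View pics/w2.png

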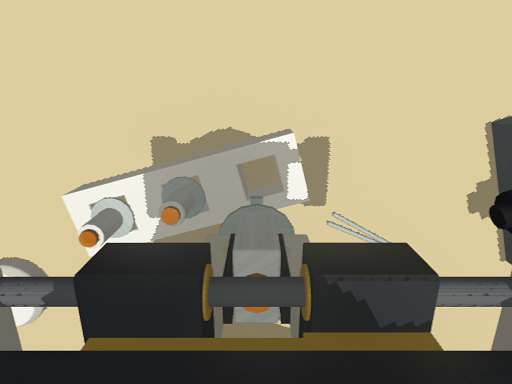

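View pics/s2.png

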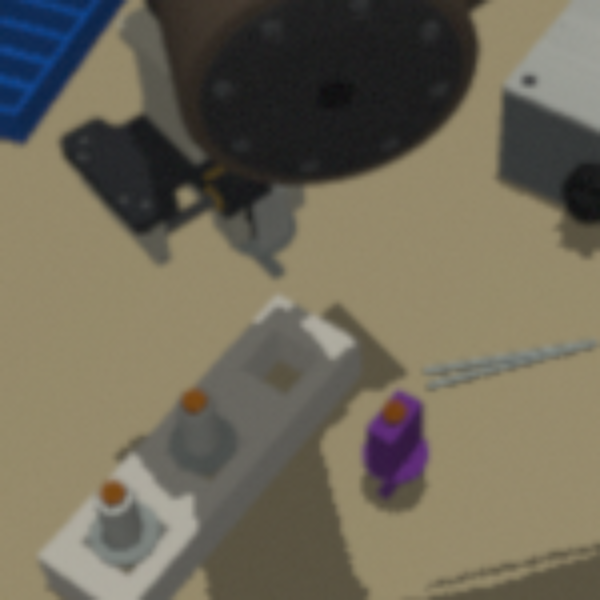

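Run:
```python
from h import *
o=ctrl.get_obs(); print(o['clock'],o['tool_pos'].round(4),o['orientation'].round(2),o['force'].round(2),o['moment'].round(3),o['opening'])
y=np.radians(-29.5); tx=np.array([np.cos(y),np.sin(y)]); ty=np.array([np.sin(y),-np.cos(y)])
v=np.array([.5645,-.2355])-o['tool_pos'][:2]; print(v@tx,v@ty, o['tool_pos'][2]-.29)
i=cv2.imread('pics/w2.png'); cv2.imwrite('pics/w2z.png',cv2.resize(i[180:340,190:320],None,fx=5,fy=5,interpolation=cv2.INTER_CUBIC)[:600])
```

```text
3.3 [0.4833 0.1086 0.2561] [-1.7989e+02 -2.0000e-02 -2.9460e+01] [ 0.32  0.38 -1.23] [-0.018  0.054 -0.011] 0.02019709860559302
0.240112723205503 0.2595479712015575 -0.0339371955611395
```

View pics/w2z.png

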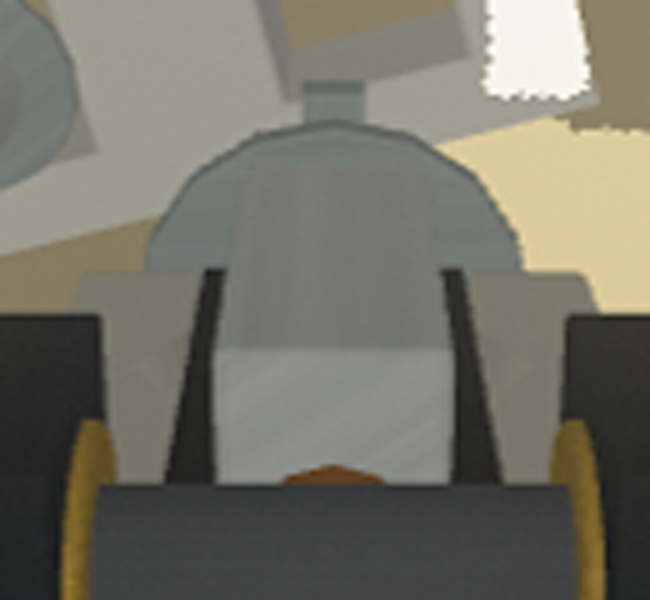

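Run:
```python
from h import *
c=np.array([.0808,.0006,-.0939]); A=np.array([[-.0004,-.9549,-.297],[1,-.0004,0],[-.0001,-.297,.9549]])
K=np.array([[328.09,0,256.14],[0,328.09,193.4],[0,0,1]])
def P(X): p=K@(A.T@(np.array(X)-c)); return ((p[:2]/p[2]-np.array([190,180])+.4)*5).round(1)
g=.0468
for n,X in dict(headtopL=(.018,-.01,g-.02),headtopR=(.018,.01,g-.02),flangeTop=(.022,0,g+.024),flangebot=(.022,0,g+.028),footLowStep=(.0145,0,g+.062),footCorner=(.016,0,g+.0605),footL=(.016,-.004,g+.0605),footR=(.016,.004,g+.0605),fl=(.001,-.022,g+.024),fr=(.001,.022,g+.024)).items(): print(n,P(X),'d/dx1mm',P(np.array(X)+[.001,0,0])-P(X),'dz',P(np.array(X)+[0,0,.001])-P(X))
```

```text
headtopL [203.  364.5] d/dx1mm [ -0.3 -11. ] dz [ 0.9 -5.7]
headtopR [448.  364.4] d/dx1mm [  0.3 -11. ] dz [-0.8 -5.7]
flangeTop [327.1 136.9] d/dx1mm [ 0.  -8.9] dz [ 0.1 -3.1]
flangebot [327.2 124.5] d/dx1mm [ 0.  -8.7] dz [ 0.1 -3. ]
footLowStep [328.1  92.9] d/dx1mm [ 0.  -7.3] dz [ 0.1 -2.4]
footCorner [328.1  85.5] d/dx1mm [ 0.  -7.4] dz [ 0.  -2.4]
footL [297.   85.5] d/dx1mm [ 0.  -7.4] dz [ 0.2 -2.4]
footR [359.1  85.5] d/dx1mm [ 0.1 -7.4] dz [-0.1 -2.4]
fl [128.  316.4] d/dx1mm [-0.4 -8.3] dz [ 1.1 -4. ]
fr [526.8 316.3] d/dx1mm [ 0.3 -8.3] dz [-1. -4.]
```

The holder is gripped centrally and upright, at dx≈0 and about 2 mm low in the jaws. The rack keeps both round-headed holders. I'll move to a hover over the stage.

```bash
python3 -m creep '[[0,0,-0.044,0.02,0.022,-0.034,0],[0,0,-0.044,0.045,0.049,-0.034,0],[0,0,-0.044,0.072,0.078,-0.034,0],[0,0,-0.044,0.099,0.107,-0.034,0],[0,0,-0.044,0.126,0.136,-0.034,0],[0,0,-0.044,0.153,0.165,-0.034,0],[0,0,-0.044,0.18,0.194,-0.034,0],[0,0,-0.044,0.205,0.221,-0.034,0],[0,0,-0.044,0.225,0.243,-0.034,0],[0,0,-0.044,0.236,0.255,-0.034,0],[0,0,-0.044,0.24,0.2595,-0.034,0],[0,0,-0.044,0.24,0.2595,-0.034,0]]'
python3 - <<'E'
from h import *
ctrl.snapshot('side')
o=ctrl.get_obs(); print(o['clock'],o['tool_pos'].round(4),o['orientation'].round(2),o['force'].round(2),o['moment'].round(3),o['opening'])
m=ctrl.camera_model('wrist'); np.savez('w3.npz',**m); i=ctrl.snapshot('wrist'); cv2.imwrite('pics/w3.png',i)
cv2.imwrite('pics/w3z.png',cv2.resize(i[120:270,180:340],None,fx=4.5,fy=4,interpolation=cv2.INTER_CUBIC))
E
```

```text
clock: 4.3
tool_pos: [0.5642, -0.2366, 0.2872]
orientation: [179.9, 0.2, -27.1]
force: [0.1, 0.9, -2.1]
opening: 0.0196
4.35 [ 0.5642 -0.2355  0.2877] [ 1.7996e+02  1.7000e-01 -2.7000e+01] [-0.15 -0.22 -2.43] [0.135 0.046 0.032] 0.019916290955211288
```

View pics/w3.png

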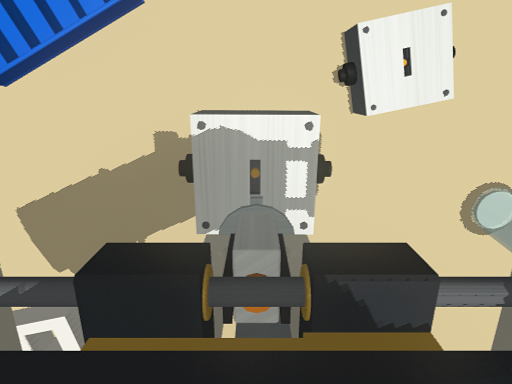

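The wrist view shows the stage below, with the slot from about (255,160) to (255,193), screws at (201,125), (309,126), (313,224) and (206,226), and the foot at (256,200).

```bash
cat > slot.py <<'E'
from h import *
import sys
np.set_printoptions(precision=4,suppress=True)
def load(f):
    m=np.load(f); return m['K'],cv2.Rodrigues(m['rvec'])[0],m['tvec'].ravel()
E
python3 - <<'E'
from slot import *
i=cv2.imread('pics/w3.png'); c=load('w3.npz'); g=cv2.cvtColor(i,cv2.COLOR_BGR2GRAY)
S=[]
for (u,v) in [(201,125),(309,126),(313,224),(206,226)]:
    w=g[v-7:v+8,u-7:u+8].astype(float); 
    med=np.median(w); k=np.clip(med-30-w,0,None); yy,xx=np.mgrid[-7:8,-7:8]; p=np.array([u+(k*xx).sum()/k.sum(),v+(k*yy).sum()/k.sum()])
    S.append(cast(c,p,.07)[:2]); print(p,S[-1])
S=np.array(S); print('ctr',S.mean(0),'sides',np.linalg.norm(S-np.roll(S,-1,0),axis=1))
for a,b in((3,0),(2,1)):
    v=S[b]-S[a]; print('yaw',np.degrees(np.arctan2(v[1],v[0])))
for a,b in((1,0),(2,3)):
    v=S[b]-S[a]; print('yaw',np.degrees(np.arctan2(v[1],v[0]))-90)
cv2.imwrite('pics/w3z.png',cv2.resize(i[150:215,225:285],None,fx=9,fy=9,interpolation=cv2.INTER_CUBIC))
E
```

```text
[201.6154 125.9932] [ 0.6311 -0.2132]
[308.6172 125.6637] [ 0.5859 -0.3024]
[306.1283 225.0713] [ 0.4954 -0.2588]
[205.3413 224.7669] [ 0.5428 -0.1668]
ctr [ 0.5638 -0.2353] sides [0.1    0.1004 0.1034 0.0997]
yaw -27.686824760028014
yaw -25.73718086208311
yaw -26.857957503965082
yaw -27.23297261449391
```

View pics/w3z.png

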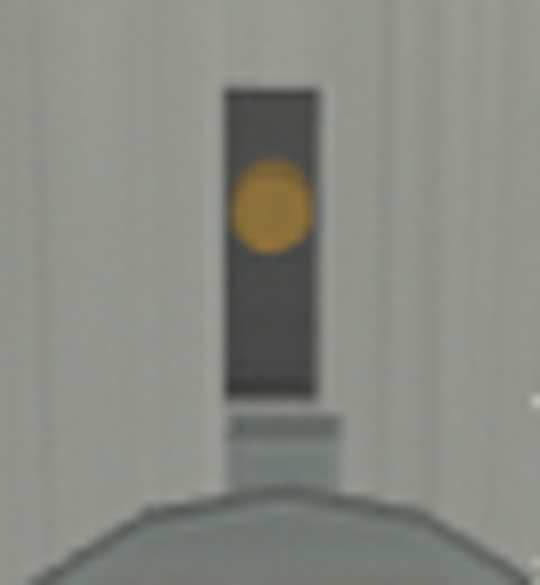

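Run:
```python
from slot import *
c=load('w3.npz')
q=np.array([(225,90),(319,90),(317,398),(226,398)])/9-.44+[225,150]
w=np.array([cast(c,p,.07)[:2] for p in q]); print(w.mean(0),np.linalg.norm(w-np.roll(w,-1,0),axis=1))
v=(w[0]+w[1]-w[2]-w[3])/2; print(np.degrees(np.arctan2(v[1],v[0])))
m=np.load('w3.npz'); 
# foot lateral in tool frame, lower edge depth
R=c[1]; cc=-R.T@c[2]; 
y=np.radians(-27.0); tx=np.array([np.cos(y),np.sin(y)]); ty=np.array([np.sin(y),-np.cos(y)]); t=np.array([.5642,-.2355])
zf=.2877-.0468-.0605-.002
for p in [(230,415),(342,415),(286,415)]:
    X=cast(c,np.array(p)/9-.44+[225,150],zf)[:2]-t; print('foot',X@tx,X@ty)
X=w.mean(0)-t; print('slot in tool',X@tx,X@ty)
# amber pin centre at depth unknown
for z in (.058,.05): 
    X=cast(c,np.array((273,207))/9-.44+[225,150],z)[:2]-t; print('pin',z,X@tx,X@ty)
```

```text
[ 0.5648 -0.235 ] [0.0101 0.0346 0.0101 0.0346]
-27.18994286447626
foot 0.015925380536427208 -0.003311231496789386
foot 0.015919528652838105 0.004775711021719119
foot 0.015922454639874167 0.0007321772414833434
slot in tool 0.0002930314710825828 -0.0006775287224095926
pin 0.058 0.0017582500243455202 -0.0005730237524338216
pin 0.05 -0.00020849575653948172 -0.0005990346449984447
```

```bash
python3 -m creep '[[0,0,0.003,0.0003,-0.0014,0.02,0],[0,0,0.003,0.0003,-0.0014,0.05,0],[0,0,0.003,0.0003,-0.0014,0.075,0],[0,0,0.003,0.0003,-0.0014,0.09,0],[0,0,0.003,0.0003,-0.0014,0.098,0],[0,0,0.003,0.0003,-0.0014,0.098,0],[0,0,0.003,0.0003,-0.0014,0.098,0]]'
python3 - <<'E'
from h import *
o=ctrl.get_obs(); print(o['clock'],o['tool_pos'].round(4),o['orientation'].round(2),o['force'].round(2),o['moment'].round(3),o['opening'])
m=ctrl.camera_model('wrist'); np.savez('w4.npz',**m); i=ctrl.snapshot('wrist'); cv2.imwrite('pics/w4.png',i)
cv2.imwrite('pics/w4z.png',cv2.resize(i[160:240,215:300],None,fx=7,fy=7,interpolation=cv2.INTER_CUBIC)) 
cv2.imwrite('pics/s4z.png',cv2.resize(ctrl.snapshot('side')[90:190,190:300],None,fx=6,fy=6,interpolation=cv2.INTER_CUBIC))
E
```

```text
clock: 4.98
tool_pos: [0.5661, -0.2335, 0.1921]
orientation: [180.0, -0.0, -27.0]
force: [0.7, -0.0, -1.2]
opening: 0.0195
4.9833 [ 0.5661 -0.2335  0.1921] [ 1.7999e+02 -2.0000e-02 -2.7010e+01] [ 0.67 -0.05 -1.19] [-0.012 -0.101 -0.048] 0.01953871204712306
```

View pics/w4z.png

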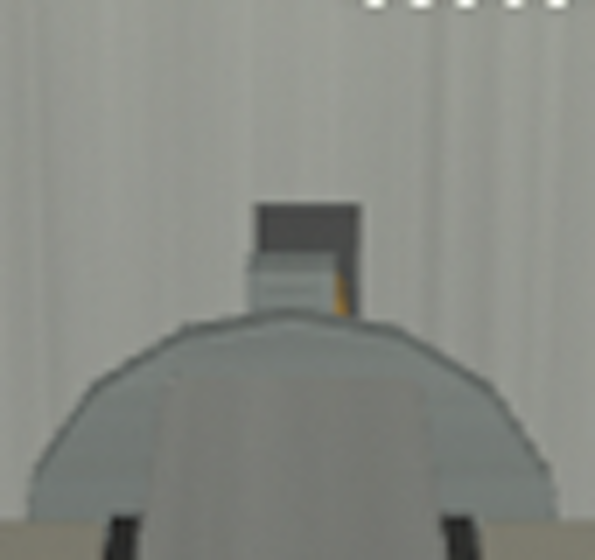

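View pics/s4z.png

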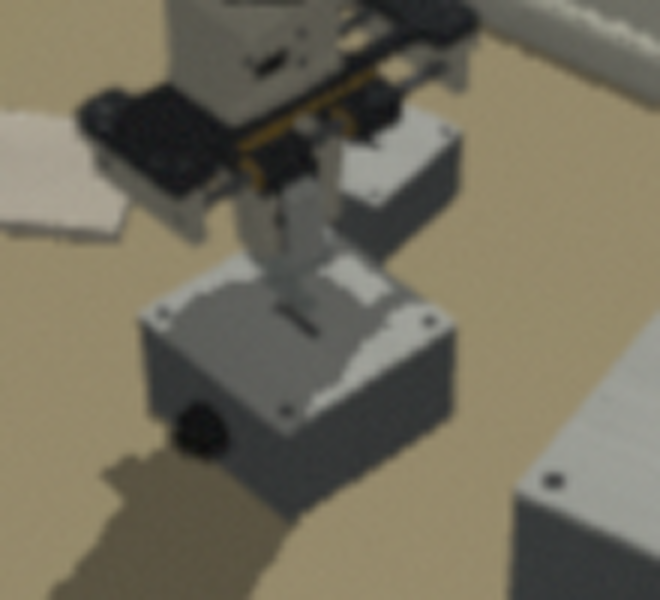

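The TCP was still swinging by about 1 mm when that picture was taken. I'll let it settle and look again.

```bash
python3 -m creep '[[0,0,0,0,0,0.004,0],[0,0,0,0,0,0.004,0],[0,0,0,0,0,0.004,0],[0,0,0,0,0,0.004,0],[0,0,0,0,0,0.004,0],[0,0,0,0,0,0.004,0]]'
python3 - <<'E'
from h import *
o=ctrl.get_obs(); print(o['clock'],o['tool_pos'].round(4),o['orientation'].round(2),o['force'].round(2),o['moment'].round(3),o['opening'])
m=ctrl.camera_model('wrist'); np.savez('w5.npz',**m); i=ctrl.snapshot('wrist'); cv2.imwrite('pics/w5.png',i)
cv2.imwrite('pics/w5z.png',cv2.resize(i[160:240,215:300],None,fx=7,fy=7,interpolation=cv2.INTER_CUBIC))
E
```

```text
clock: 5.58
tool_pos: [0.5658, -0.2343, 0.1877]
orientation: [-180.0, -0.0, -27.1]
force: [-0.5, -0.1, -0.9]
opening: 0.0203
5.5833 [ 0.5658 -0.2343  0.1877] [-1.7999e+02 -1.0000e-02 -2.7100e+01] [-0.51 -0.15 -0.92] [ 0.016 -0.058 -0.018] 0.020284998170674994
```

View pics/w5z.png

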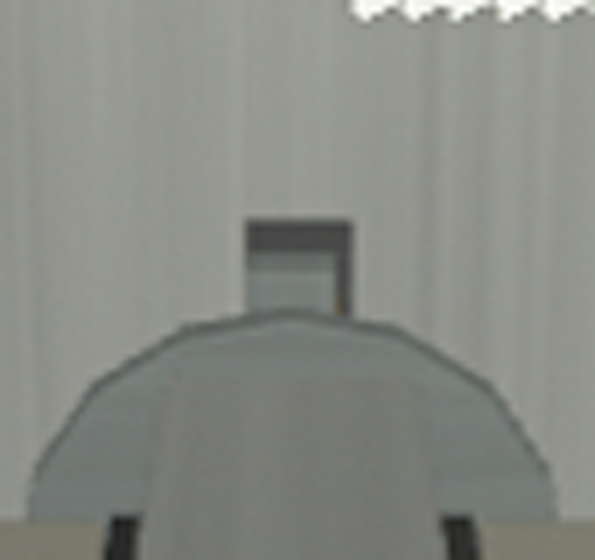

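Run:
```python
from slot import *
c=load('w5.npz'); t=np.array([.5658,-.2343]); tz=.1877
y=np.radians(-27.1); tx=np.array([np.cos(y),np.sin(y)]); ty=np.array([np.sin(y),-np.cos(y)])
def px(p): return np.array(p)/7-.43+[215,160]
for p in [(247,219),(352,219)]:
    X=cast(c,px(p),.07)[:2]-t; print('slot end',X@tx,X@ty)
for dz in(0,.002,.004):
  zf=tz-.0468-.0605-dz
  for p in [(247,252),(337,252)]:
    X=cast(c,px(p),zf)[:2]-t; print('foot',dz,X@tx,X@ty)
```

```text
slot end 0.01696380880728355 -0.0037239029388971686
slot end 0.01696042537403391 0.006381799643198213
foot 0 0.016939338437920285 -0.00353444906414966
foot 0 0.01693656003349956 0.0047386810729089105
foot 0.002 0.016303115770640114 -0.0035747294765849425
foot 0.002 0.016300309746130497 0.004780643759577813
foot 0.004 0.015666893103359943 -0.003615009889020226
foot 0.004 0.01566405945876133 0.004822606446246744
```

```bash
python3 -m creep '[[0,0,0.002,-0.0008,0.0007,0,0],[0,0,0.002,-0.0008,0.0007,0,0],[0,0,0.002,-0.0008,0.0007,0.002,0],[0,0,0.002,-0.0008,0.0007,0.004,0],[0,0,0.002,-0.0008,0.0007,0.006,0],[0,0,0.002,-0.0008,0.0007,0.007,0],[0,0,0.002,-0.0008,0.0007,0.008,0],[0,0,0.002,-0.0008,0.0007,0.009,0],[0,0,0.002,-0.0008,0.0007,0.01,0],[0,0,0.002,-0.0008,0.0007,0.01,0]]'
python3 - <<'E'
from h import *
o=ctrl.get_obs(); print(o['clock'],o['tool_pos'].round(4),o['orientation'].round(2),o['force'].round(2),o['moment'].round(3),o['opening'])
i=ctrl.snapshot('wrist'); cv2.imwrite('pics/w6.png',i)
cv2.imwrite('pics/w6z.png',cv2.resize(i[160:240,215:300],None,fx=7,fy=7,interpolation=cv2.INTER_CUBIC))
E
```

```text
clock: 6.47
tool_pos: [0.5647, -0.2345, 0.1773]
orientation: [180.0, 0.0, -27.2]
force: [0.7, -0.0, -1.4]
opening: 0.0196
6.4667 [ 0.5647 -0.2345  0.1773] [ 1.7999e+02  2.0000e-02 -2.7200e+01] [ 0.69 -0.04 -1.35] [ 0.008  0.039 -0.016] 0.019579357260039145
```

View pics/w6z.png

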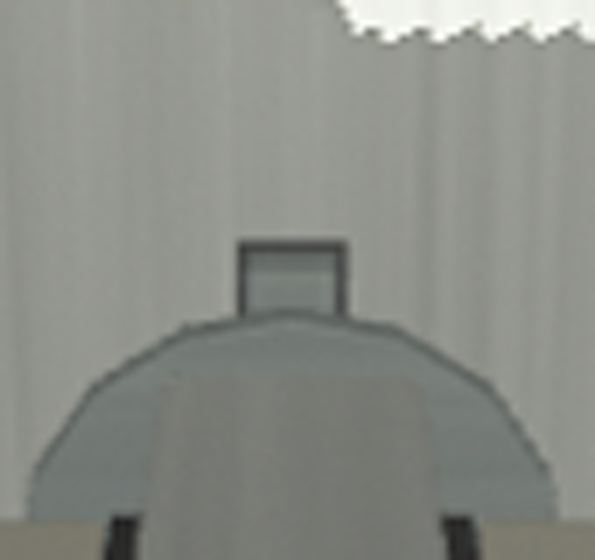

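The foot is centred in the slot with even gaps all round and no contact force. I'll go on down in small steps, watching the force.

```bash
D='[[0,0,0,0,0,0.001,0],[0,0,0,0,0,0.002,0],[0,0,0,0,0,0.003,0],[0,0,0,0,0,0.004,0],[0,0,0,0,0,0.005,0],[0,0,0,0,0,0.006,0],[0,0,0,0,0,0.006,0]]'; true; python3 -m creep '[[0,0,0,0,0,0.001,0],[0,0,0,0,0,0.002,0],[0,0,0,0,0,0.003,0],[0,0,0,0,0,0.004,0],[0,0,0,0,0,0.005,0],[0,0,0,0,0,0.006,0],[0,0,0,0,0,0.006,0]]'
```

```text
clock: 7.1
tool_pos: [0.5646, -0.2344, 0.1712]
orientation: [180.0, 0.0, -27.2]
force: [-0.6, 0.4, -1.5]
opening: 0.02
```

```bash
python3 -m creep '[[0,0,0,0,0,0.001,0],[0,0,0,0,0,0.002,0],[0,0,0,0,0,0.003,0],[0,0,0,0,0,0.003,0],[0,0,0,0,0,0.003,0]]'
```

```text
clock: 7.52
tool_pos: [0.5647, -0.2345, 0.1685]
orientation: [180.0, 0.0, -27.2]
force: [-0.8, -0.6, -1.5]
opening: 0.0197
```

```bash
python3 -m creep '[[0,0,0,0,0,0.001,0],[0,0,0,0,0,0.002,0],[0,0,0,0,0,0.003,0],[0,0,0,0,0,0.003,0],[0,0,0,0,0,0.003,0]]'
```

```text
clock: 7.93
tool_pos: [0.5647, -0.2345, 0.1654]
orientation: [180.0, 0.0, -27.2]
force: [0.3, -0.3, -1.0]
opening: 0.02
```

```bash
python3 -m creep '[[0,0,0,0,0,0.001,0],[0,0,0,0,0,0.002,0],[0,0,0,0,0,0.002,0],[0,0,0,0,0,0.002,0]]'
```

```text
clock: 8.27
tool_pos: [0.5649, -0.2345, 0.1639]
orientation: [-180.0, -0.0, -27.2]
force: [-1.2, 0.5, 2.0]
opening: 0.02
```

```bash
python3 -m creep '[[0,0,0,0,0,0.001,0],[0,0,0,0,0,0.002,0],[0,0,0,0,0,0.002,0],[0,0,0,0,0,0.002,0]]'
```

```text
clock: 8.6
tool_pos: [0.5649, -0.2345, 0.1618]
orientation: [-180.0, -0.0, -27.2]
force: [-0.4, 0.5, 4.9]
opening: 0.0199
```

Spring contact is at TCP z≈0.164, so the floor should be near 0.155. I'll keep going gently.

```bash
python3 -m creep '[[0,0,0,0,0,0.001,0],[0,0,0,0,0,0.002,0],[0,0,0,0,0,0.003,0],[0,0,0,0,0,0.003,0],[0,0,0,0,0,0.003,0]]'
```

```text
clock: 9.02
tool_pos: [0.565, -0.2345, 0.1589]
orientation: [-180.0, -0.0, -27.2]
force: [-1.9, 0.5, 7.1]
opening: 0.0198
```

```bash
python3 -m creep '[[0,0,0,0,0,0.001,0],[0,0,0,0,0,0.002,0],[0,0,0,0,0,0.002,0],[0,0,0,0,0,0.002,0]]'
```

```text
clock: 9.35
tool_pos: [0.565, -0.2346, 0.1571]
orientation: [-180.0, -0.0, -27.2]
force: [-2.3, 0.4, 7.8]
opening: 0.0199
```

```bash
python3 -m creep '[[0,0,0,0,0,0.0005,0],[0,0,0,0,0,0.001,0],[0,0,0,0,0,0.001,0],[0,0,0,0,0,0.001,0]]'
```

```text
clock: 9.68
tool_pos: [0.565, -0.2346, 0.1563]
orientation: [-180.0, -0.0, -27.2]
force: [-2.5, 2.0, 9.0]
opening: 0.0199
```

```bash
python3 -m creep '[[0,0,0,0,0,0.0005,0],[0,0,0,0,0,0.001,0],[0,0,0,0,0,0.001,0],[0,0,0,0,0,0.001,0]]'
```

```text
clock: 10.02
tool_pos: [0.565, -0.2346, 0.1553]
orientation: [180.0, -0.0, -27.2]
force: [-2.0, 1.3, 8.7]
opening: 0.0201
```

```bash
python3 -m creep '[[0,0,0,0,0,0.0005,0],[0,0,0,0,0,0.0007,0],[0,0,0,0,0,0.0007,0],[0,0,0,0,0,0.0007,0]]'
```

```text
clock: 10.35
tool_pos: [0.565, -0.2346, 0.1549]
orientation: [-180.0, -0.1, -27.2]
force: [-3.1, 2.0, 10.6]
opening: 0.0197
```

```bash
python3 -m creep '[[0,0,0,0,0,0.0005,0],[0,0,0,0,0,0.0007,0],[0,0,0,0,0,0.0007,0],[0,0,0,0,0,0.0007,0]]'
```

```text
clock: 10.68
tool_pos: [0.5651, -0.2346, 0.1548]
orientation: [180.0, -0.1, -27.2]
force: [-4.4, 2.9, 15.6]
opening: 0.0198
```

The holder has bottomed: the force rose from 10.6 to 15.6 N with almost no travel. I'll ease off slightly and start the turn. Joint 6 has room for yaw -90°.

```bash
python3 -m creep '[[0,0,0,0,0,-0.0006,0],[0,0,0.03,0,0,-0.0006,0],[0,0,0.09,0,0,-0.0006,0],[0,0,0.17,0,0,-0.0006,0],[0,0,0.25,0,0,-0.0006,0],[0,0,0.3,0,0,-0.0006,0],[0,0,0.3,0,0,-0.0006,0]]'
python3 - <<'E'
from h import *
o=ctrl.get_obs(); print(o['force'].round(2),o['moment'].round(3),o['opening'])
i=ctrl.snapshot('wrist'); cv2.imwrite('pics/w7.png',i)
E
```

```text
clock: 11.27
tool_pos: [0.5655, -0.2348, 0.1549]
orientation: [-180.0, -0.1, -44.5]
force: [-1.3, -0.6, 9.8]
opening: 0.02
[-1.28 -0.58  9.83] [0.116 0.568 0.011] 0.020025122538200633
```

View pics/w7.png

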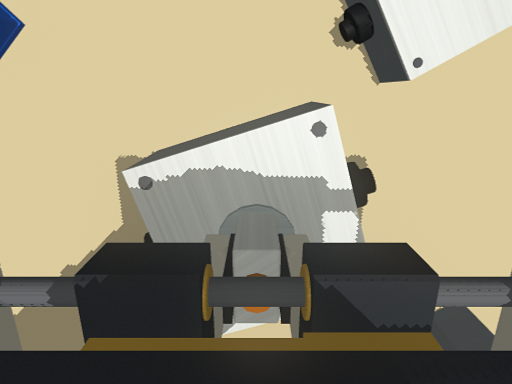

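It turns freely, with moment about z of about 0. I'll continue to the full quarter turn (72.7° left).

```bash
python3 -m creep '[[0,0,0.05,0,0,0,0],[0,0,0.15,0,0,0,0],[0,0,0.26,0,0,0,0],[0,0,0.37,0,0,0,0],[0,0,0.48,0,0,0,0],[0,0,0.59,0,0,0,0],[0,0,0.7,0,0,0,0],[0,0,0.81,0,0,0,0],[0,0,0.92,0,0,0,0],[0,0,1.03,0,0,0,0],[0,0,1.1,0,0,0,0],[0,0,1.1,0,0,0,0]]'
python3 - <<'E'
from h import *
o=ctrl.get_obs(); print(o['force'].round(2),o['moment'].round(3),o['joint_pos'].round(1))
E
```

```text
clock: 12.32
tool_pos: [0.566, -0.235, 0.1551]
orientation: [-179.8, -0.0, -107.6]
force: [-0.9, -0.3, 9.8]
opening: 0.0198
[-0.95 -0.32  9.78] [-0.11   0.084  0.012] [ -4.3  21.5 -17.5   0.1 -50.9 -13.4]
```

Another 9.6° (0.168 rad) remains to -117.2°.

```bash
python3 -m creep '[[0,0,0.08,0,0,0,0],[0,0,0.168,0,0,0,0],[0,0,0.168,0,0,0,0],[0,0,0.168,0,0,0,0],[0,0,0.168,0,0,0,0]]'
python3 - <<'E'
from h import *
o=ctrl.get_obs(); print(o['force'].round(2),o['moment'].round(3),o['orientation'].round(2))
ctrl_i=ctrl.snapshot('wrist'); cv2.imwrite('pics/w8.png',ctrl_i)
cv2.imwrite('pics/s8z.png',cv2.resize(ctrl.snapshot('side')[90:190,190:300],None,fx=6,fy=6,interpolation=cv2.INTER_CUBIC))
E
```

```text
clock: 12.73
tool_pos: [0.566, -0.235, 0.1551]
orientation: [-179.8, 0.0, -117.0]
force: [-0.2, -0.7, 8.8]
opening: 0.0198
[-0.22 -0.72  8.83] [-0.223  0.097  0.034] [-1.7981e+02  1.0000e-02 -1.1701e+02]
```

View pics/w8.png

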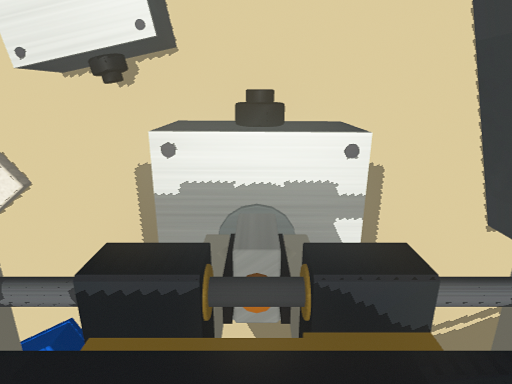

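The stage edges lie square in the wrist view and the head runs straight across the slot. Now I'll let it up about 4.5 mm.

```bash
python3 -m creep '[[0,0,0.003,0,0,-0.001,0],[0,0,0.003,0,0,-0.002,0],[0,0,0.003,0,0,-0.003,0],[0,0,0.003,0,0,-0.004,0],[0,0,0.003,0,0,-0.0045,0],[0,0,0.003,0,0,-0.0045,0],[0,0,0.003,0,0,-0.0045,0]]'
python3 - <<'E'
from h import *
o=ctrl.get_obs(); print(o['force'].round(2),o['moment'].round(3),o['orientation'].round(2))
E
```

```text
clock: 13.42
tool_pos: [0.5657, -0.2349, 0.159]
orientation: [-179.9, 0.0, -117.2]
force: [1.8, -0.7, 6.3]
opening: 0.0195
[ 1.84 -0.66  6.34] [-0.361 -0.427 -0.013] [-1.7986e+02  2.0000e-02 -1.1719e+02]
```

```bash
python3 -m creep '[[0,0,0,0,0,-0.0005,0],[0,0,0,0,0,-0.0008,0],[0,0,0,0,0,-0.0008,0],[0,0,0,0,0,-0.0008,0]]'
```

```text
clock: 13.75
tool_pos: [0.5657, -0.2348, 0.1597]
orientation: [-179.9, 0.0, -117.2]
force: [1.6, -1.5, 5.4]
opening: 0.02
```

```bash
python3 -m creep '[[0,0,0,0,0,-0.0003,0],[0,0,0,0,0,-0.0005,0],[0,0,0,0,0,-0.0005,0],[0,0,0,0,0,-0.0005,0]]'
```

```text
clock: 14.08
tool_pos: [0.5657, -0.2348, 0.1599]
orientation: [-179.9, 0.0, -117.2]
force: [4.1, -3.1, 2.8]
opening: 0.0197
```

The force dropped with no travel at a 5 mm lift, so the cross-bar is seated in the groove. I'll release and retract.

```bash
python3 -m creep '[[0,0,0,0,0,0.0003,0.3],[0,0,0,0,0,0.0003,0.5],[0,0,0,0,0,0.0003,0.6],[0,0,0,0,0,0.0003,0.6],[0,0,0,0,0,0.0003,0.6],[0,0,0,0,0,0.0003,0.6]]'
```

```text
clock: 14.58
tool_pos: [0.5644, -0.2343, 0.1589]
orientation: [180.0, -0.0, -117.2]
force: [-1.0, 0.4, 0.1]
opening: 0.0508
```

```bash
python3 -m creep '[[0,0,0,0,0,-0.01,0.6],[0,0,0,0,0,-0.03,0.6],[0,0,0,0,0,-0.06,0.6],[0,0,0,0,0,-0.09,0.6],[0,0,0,0,0,-0.12,0.6],[0,0,0,0,0,-0.13,0.6],[0,0,0,0,0,-0.13,0.6],[0,0,0,0,0,-0.13,0.6]]'
python3 - <<'E'
from h import *
o=ctrl.get_obs(); print(o['force'].round(2),o['tool_pos'],o['orientation'].round(2))
m=ctrl.camera_model('wrist'); np.savez('w9.npz',**m); i=ctrl.snapshot('wrist'); cv2.imwrite('pics/w9.png',i)
s=ctrl.snapshot('side'); cv2.imwrite('pics/side9.png',s); cv2.imwrite('pics/s9z.png',cv2.resize(s[90:300,130:310],None,fx=2.8,fy=2.8,interpolation=cv2.INTER_CUBIC))
cv2.imwrite('pics/scene9.png',ctrl.snapshot('scene'))
E
```

```text
clock: 15.25
tool_pos: [0.5647, -0.2344, 0.2903]
orientation: [-179.9, 0.1, -117.2]
force: [-0.6, 0.2, -0.7]
opening: 0.0524
[-0.56  0.21 -0.75] [ 0.5647229  -0.2343819   0.29030925] [-1.7991e+02  6.0000e-02 -1.1722e+02]
```

View pics/w9.png

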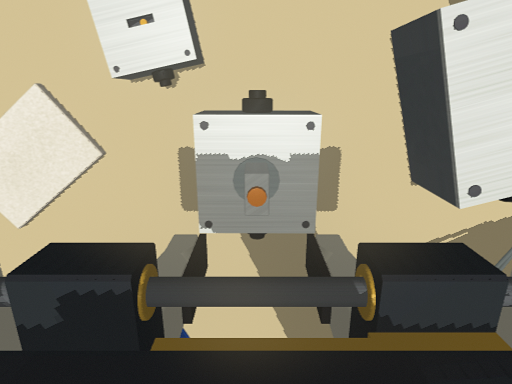

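View pics/s9z.png

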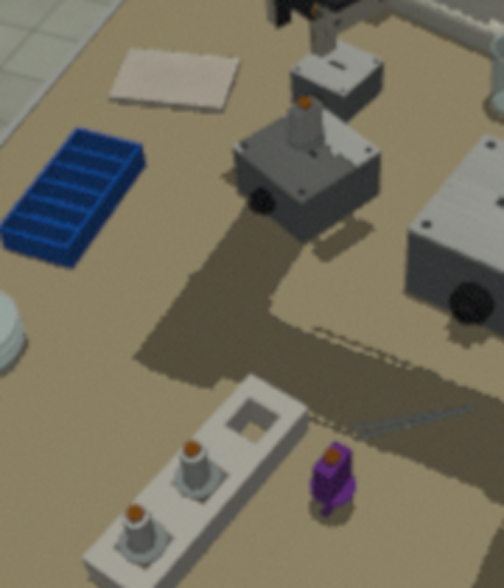

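The holder stands released and upright, disc at (257,196) in the wrist view, with its head across the slot. Both plain holders are in the rack. One numeric check of height, tilt and angle follows.

Run:
```python
from slot import *
P={}
for n,f,roi in (('scene','scene9',(170,210,260,300)),('side','side9',(200,90,290,180)),('wrist','w9',(220,160,290,225))):
    i=cv2.imread(f'pics/{f}.png'); hsv=cv2.cvtColor(i,cv2.COLOR_BGR2HSV)
    am=((hsv[...,0]<16)&(hsv[...,1]>120)&(hsv[...,2]>70)).astype(np.uint8)
    x0,y0,x1,y1=roi; k,l,st,ce=cv2.connectedComponentsWithStats(am[y0:y1,x0:x1])
    j=1+np.argmax(st[1:,4]) if k>1 else None
    if j: P[n]=ce[j]+[x0,y0]; print(n,P[n],st[j,4])
C={'scene':cam('scene'),'side':cam('side'),'wrist':load('w9.npz')}
for a,b in(('scene','side'),('scene','wrist'),('side','wrist')):
    if a in P and b in P: print(a,b,tri(C[a],P[a],C[b],P[b]))
i=cv2.imread('pics/w9.png'); cv2.imwrite('pics/w9z.png',cv2.resize(i[145:225,215:300],None,fx=7,fy=7,interpolation=cv2.INTER_CUBIC))
```

```text
scene [215.375  246.2188] 32
side [238.1429 125.9286] 14
wrist [256.3784 196.3716] 296
scene side (array([ 0.5653, -0.2362,  0.1368]), np.float64(0.0004975503893330038))
scene wrist (array([ 0.5645, -0.236 ,  0.136 ]), np.float64(0.0002876047459663241))
side wrist (array([ 0.5649, -0.2359,  0.1369]), np.float64(0.0008141659192252675))
```

View pics/w9z.png

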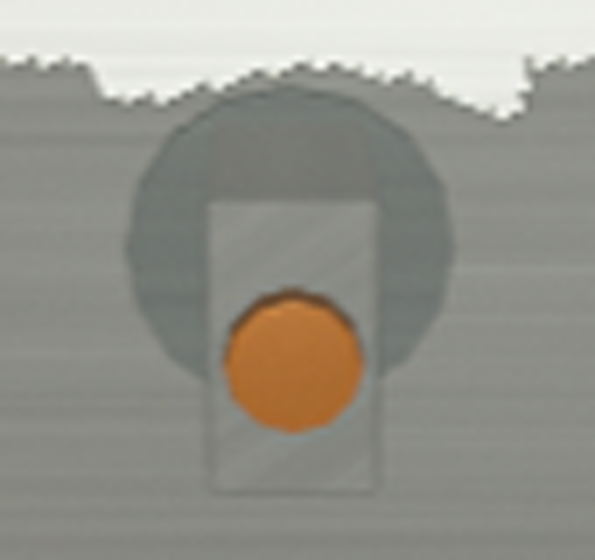

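The disc is at (0.565,-0.236,0.1365), which fits a latched holder with D≈5. The head is straight across the slot to within about 1°, and upright. I'll hand in.

```bash
python3 -c "
from plant import ctrl
o=ctrl.get_obs(); print(o['clock'],o['force'].round(2),o['opening']); print(ctrl.close_job())"
```

```text
15.4 [-0.67 -0.87 -0.41] 0.0524725957144403
the job is handed in; nothing more can be done
None
```

I took the flat-headed holder out of the rack and put its foot down through the slot of the 120 mm stage. I pressed it to the floor, gave it a -90° turn, let it up 5 mm into the groove, released it and backed off. I handed in at 15.4 s; no verdict was reported.

- **Bottoming:** The measured force rose from 10.6 to 15.6 N with almost no travel, and 15.6 N was the highest reading in the whole job. I eased off to about 10 N before turning, and the moment about the axis stayed near zero.
- **Latching:** On the way up, the force fell with no further travel at 5 mm, so the cross-bar is seated under the lip. I did not pull on it to test it.
- **After release:** The three camera views put the disc at (0.565, -0.236) and 0.136–0.137 m high, which fits a latched holder with D about 5 mm. The head lies straight across the slot to within about 1°, upright and centred. Both round-headed holders were still standing in the rack, and the gripper was clear.
- **Disagreements:** The wrist camera read about 0.8 mm off sideways, and one close-up was taken while the arm was still swinging about 1 mm. I took that picture again and corrected the position before the foot went in. No other check failed.

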